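# Clear the heatsink and present it over the processor

## Task

Three hex stand-offs are lying loose in the wide channel of the finned heatsink: pick the heatsink up and tip it over the open parts box until all three have slid out into the box, for none may fall on the board. Then carry it over the box's raised lid and the board's tall ports and hold it still and level above the processor of the small green board (the one with nothing over it, left of the microscope), its four corner holes squarely over the four locating pins and its underside about a centimetre above the pin tips. Do not set it down or touch the board, because the fresh thermal pad allows one landing only and the technician checks the alignment first: finish while still holding it there, and leave everything else on the bench as it is.

Things in the scene. Friction and masses are not known exactly. Their poses are not given: they have to be found in the camera images.
- heatsink: loose bare-aluminium finned heatsink, 100 x 58 x 26 mm, about 0.11 kg. Origin: centre of its underside; x along the fins (100 mm), y across (58 mm), z up. Base plate 4 mm thick with a 5 mm hole near each corner (x +-43, y +-22 mm). Along each long side three fins up to z = 26 mm, x -37 to +37 mm; grip it across the outer fins (58 mm). The same when turned end for end. Starts level on the bench
- channel (a point): centre of the channel's floor, 4 mm above the heatsink's underside (axes as the heatsink's). The channel lies between the two groups of fins: 30 mm wide, along x, open at both ends (the floor ends at x +-50 mm), pointing away from the robot within 30 degrees at the start. Stand-offs begin to slide along it at a tilt of about 14 to 20 degrees; at 45 degrees they run out freely
- standoff_0: loose brass hex stand-off, 12 g, 8 mm across flats, hexagon 18 mm long with a 6 mm threaded stud at one end; origin in the middle of the hexagon, x along it. Starts lying roughly lengthwise in the heatsink's channel
- standoff_1: the same, a second stand-off in the channel
- standoff_2: the same, a third stand-off in the channel
- parts_box: black plastic parts box, fixed to the bench, 130 x 68 mm outside, rim 30 mm high, open at the top. Origin: centre of its underside; y its long side (inside -62 to +62 mm), x its short side (inside -31 to +31 mm), inner floor at 2.5 mm. Box y points away from the robot within about 12 degrees, box x to the right
- box_mouth (a point): centre of the box's opening, level with the rim (30 mm above the bench); axes as the box's
- parts_box_lid (a joint): angle of the box's hinged lid, rad: 0 shut, 2.0 wide open; starts at 1.9 to 2.0 and stays there. Hinge along the long side at box x = +35 mm, z = 31 mm (the side towards the board). Open it stands up and leans outwards by 20 to 25 degrees: its edge is 95 mm above the bench and about 63 mm from the box's origin towards box +x
- computer_board: green computer board, fixed, on rubber feet, 144 x 130 mm; origin: centre of its underside, x away from the robot (144 mm), y across. Board top at z = 8 mm. Heights above the bench: ports and terminal along the near edge (x -74 to -54 mm) 36 mm; capacitor at x -47, y -51: 24 mm; capacitors at x 45 to 68, y 40 to 63: 28 mm; far edge 17 mm; beside the processor 12 mm
- pin_tips (a point): midpoint of the four locating pins, level with their tips, 18.5 mm above the bench, at board x = +10, y = 0 mm, over the processor; axes as the board's. The pins are 3 mm thick, at +-43 mm along x and +-22 mm along y; the grey thermal pad on the processor lies 5 mm below the tips
- microscope: stereo microscope, fixed, right of the work: its head and eyepieces hang over the bench at x from 0.46 m outwards, y -0.14 to +0.01 m, 0.16 to 0.42 m high (robot frame). The work all lies to its left: an arm that starts on its right must first draw the tool in to about x = 0.3 m and swing past in front of it
- amber_tape: bystander: roll of amber tape lying flat, 67 mm wide, 12 mm high
- screwdriver: bystander: blue screwdriver, 158 mm, lying
- screw_dish: bystander: small light dish of screws, 54 mm wide, 18 mm high
- dropper_bottle: bystander: amber dropper bottle, 33 mm wide, 102 mm tall, standing beyond the board
- spare_module: bystander: small violet circuit board, 30 x 62 mm
- solder_sucker: bystander: blue solder sucker, 192 mm long, lying

How it is judged:
By the outcome, as a careful person would: the job done as asked, in the order asked, and still so for the second after the job is handed in, while the arm keeps its last pose, push and grip.
It also fails if it takes over 54 s, if anything falls off the work surface, if the arm or the gripper's body presses on something with over 40 N, if the wrist force passes 120 N, or if a joint passes its speed limit or range.

## Robot

A 6-joint arm with a two-finger parallel gripper is mounted at the origin on a cart in front of the work surface, level with it; the furniture and walls round the work are solid. World frame = base frame: x ahead of the robot, y to its left, z up, the work surface at z = 0. Lengths are in m, angles in rad, forces in N, time in s.
With the tool pointing down it reaches from about 0.3 to 0.75 m from the base axis. Payload 8.5 kg.
Tool frame: the origin (TCP) lies midway between the tips of the shut fingers; the grasp point (between the pads) lies 19 mm behind it; z points along the fingers, y is the line along which they close (so a half turn about z gives the same grasp; the last joint's range is limited). The gripper opens to 85 mm and grips with 20 to 120 N. Pads are 22 mm wide; open, the fingers measure 114 mm over their backs; the gripper's body (76 mm by 85 mm) begins 54 mm behind the grasp point. The pads swing forward as they close: fully open they stand 13 mm farther back than shut.
Start: joints at [-1.442, 0.381, 1.297, -0, 1.464, -0.215], TCP at [0.185, -0.518, 0.231] pointing down, gripper open.
Joint ranges: [-3.11, 3.11], [-0.89, 2.33], [0.22, 2.48], [-1.42, 4.56], [0.17, 2.85], [-2.88, 2.88]. Speed limits (rad/s): [2.39, 2.39, 3.14, 3.14, 3.14, 3.14].

## Interface

Orientations are given as a 3x3 rotation matrix whose columns are the frame's x, y, z axes.
In Python, from plant import ctrl, vision, job gives the robot as it stands.
- The arm moves only by the shell command python3 -m jog 'ROWS' [FORCE]. ROWS is a JSON object of lists of equal length, an entry for each row: "jaw": the opening, from 0 (shut) to 1 (fully open); "offset": the shift along the tool's x, y, z in m, a list of three; "delta_rot": the turn, a rotation vector about the tool's x, y, z in rad, a list of three. In form: {"jaw": [jaw, ...], "offset": [[dx, dy, dz], ...], "delta_rot": [[ax, ay, az], ...]}. A call has 1 to 12 rows; each row is the pose to reach, as a shift and turn from the pose commanded when the call began, along the tool's axes at that moment; what a row does not reach only later rows make up. A row lasts 1/10 s, in which the tool goes at most 50 mm and 8.59 degrees, less where a joint would pass 70% of its speed; a pose out of reach is approached as far as the arm can. A call with a gripper value outside its range is refused whole. The fingers move at their own pace and stop on an object; FORCE is the grip in N (left out, the last holds). Time passes only in rows, so rows that repeat a pose let the fingers close. It gives the time, the measured TCP pose, the force, the opening and the grip force at its end, in the units of the state.
- ctrl.read_state(): the state, without advancing time (a new reading comes with each control period).
- vision.snapshot(name): name is "scene" or "side" or "wrist"; returns the picture (480x640x3 uint8, red, green, blue); there is no depth.
- vision.camera_info(name): a dict with "intrinsics" (3x3 intrinsics, pixels), "position" and "attitude" of the camera in the world. Camera axes: x right, y up, looking along -z (the intrinsics and any distortion apply to the point x, -y, -z); pixel columns grow to the right and rows downward; lengths in m; the calibration is good to about 2 mm. A picture is of the moment at which its call begins: read the wrist's pose just before it. camera_info takes no time and is no camera call; for the wrist camera it gives the pose at the moment of the call.
- job.sign_off(): hands the job in; it is judged then, once.
The state is a dict: "time": time; "qpos": joint angles; "joint_velocities": joint speeds; "joint_torque": joint torques, N m; "eef_pos": TCP position; "ee_rot": TCP orientation; "force": force on the tool from outside, world axes, zero at the start; "moment": the same for the moment, N m; "gripper_width": finger opening in m; "grip_force": force on a finger pad.
Only numpy, scipy, OpenCV 4.12 (cv2) and the standard library are available. Lean on these libraries where they do the work, as an engineer would, in place of code of your own. Each camera call takes 0.05 s, during which the arm holds its last target. There are 200 camera calls.

## Working session

There is one attempt and no reset: what is moved stays moved. The work goes in short steps, Python scripts to look and compute and a shell command to move; the robot and the scene stay as the last step left them, time stands still between calls to the robot, and variables do not carry over. Pictures are saved under pics/ and viewed, at most 10 in all, crops included, and the job is handed in when it is done.

```bash
ls; mkdir -p pics
python3 - <<'E'
from plant import ctrl, vision
import cv2,numpy as np
for n in ["scene","side"]:
    i=vision.camera_info(n); print(n,i)
    im=vision.snapshot(n); cv2.imwrite(f"pics/{n}0.png",im[:,:,::-1])
s=ctrl.read_state(); print(s)
E
```

```text
pics
scene {'intrinsics': array([[489.35841541,   0.        , 315.09506578],
       [  0.        , 489.35841541, 242.69147505],
       [  0.        ,   0.        ,   1.        ]]), 'position': array([ 0.17454726, -0.48393685,  0.97030102]), 'attitude': array([[ 0.86036535,  0.39297627, -0.32456297],
       [-0.50951313,  0.67933857, -0.52810556],
       [ 0.0129552 ,  0.61973282,  0.78470593]])}
side {'intrinsics': array([[515.55571761,   0.        , 323.32897993],
       [  0.        , 515.55571761, 239.04781812],
       [  0.        ,   0.        ,   1.        ]]), 'position': array([0.64618962, 1.18959005, 0.68096149]), 'attitude': array([[-0.9961306 , -0.05169103,  0.07107652],
       [ 0.08767124, -0.52804414,  0.84467931],
       [-0.0061308 ,  0.84764227,  0.53053274]])}
{'time': 0.1, 'qpos': array([-1.44226841e+00,  3.81123747e-01,  1.29816174e+00,  1.18221848e-06,
        1.46361632e+00, -2.15308550e-01]), 'joint_velocities': array([-0.00113484, -0.00026673, -0.00106163, -0.00117618,  0.00116385,
        0.00143397]), 'joint_torque': array([ 3.17054350e-03, -4.49220371e+01, -2.31657261e+01, -1.64987205e-04,
        3.64528489e-03, -1.38667130e-05]), 'eef_pos': array([ 0.18536455, -0.51753963,  0.23078398]), 'ee_rot': array([[ 9.41468386e-01,  3.37101246e-01, -1.66635164e-04],
       [ 3.37101171e-01, -9.41467532e-01,  1.29851371e-03],
       [ 2.80848993e-04, -1.27868251e-03, -9.99999143e-01]]), 'force': array([-0.32230065,  0.47996004, -0.87916241]), 'moment': array([-0.00492367,  0.02940359,  0.06474272]), 'grip_force': 0.0, 'gripper_width': 0.08554350052004933}
```

View pics/scene0.png

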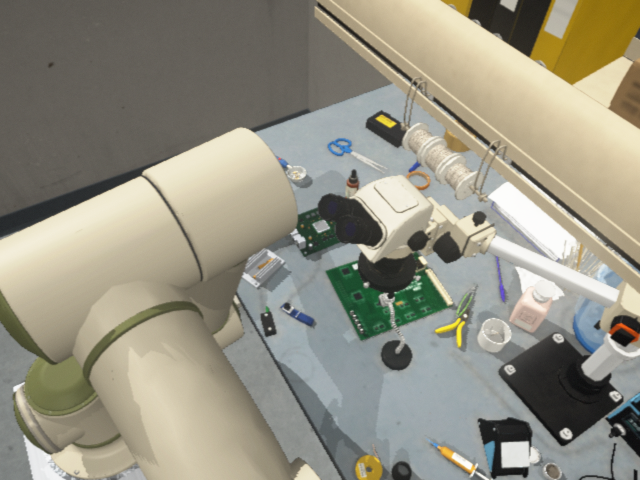

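View pics/side0.png

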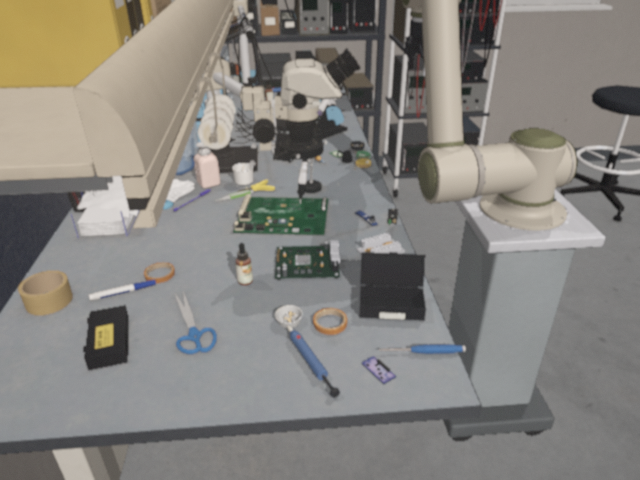

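The scene view is blocked by the arm. It shows the green board at (318,230), under and left of the microscope head, and part of the heatsink at (265,265). In the side view the board is at about (308,262), the box at (393,300) with its lid up on the far side, and the heatsink behind the lid at (380,243). Next I'll get rough positions and the wrist camera mount.

```bash
cat > h.py <<'E'
from plant import ctrl, vision
import numpy as np, cv2
def pix2w(info,uv,z):
    K=info["intrinsics"];R=np.array(info["attitude"]);p=np.array(info["position"])
    uv=np.atleast_2d(uv).astype(float)
    d=np.c_[(uv[:,0]-K[0,2])/K[0,0],-(uv[:,1]-K[1,2])/K[1,1],-np.ones(len(uv))]@R.T
    return p+d*((z-p[2])/d[:,2])[:,None]
def w2pix(info,P):
    K=info["intrinsics"];R=np.array(info["attitude"]);p=np.array(info["position"])
    c=(np.atleast_2d(P)-p)@R
    return np.c_[K[0,0]*c[:,0]/-c[:,2]+K[0,2],-K[1,1]*c[:,1]/-c[:,2]+K[1,2]]
E
python3 - <<'E'
from h import *
i=vision.camera_info("side")
np.set_printoptions(precision=3,suppress=True)
print(i.keys())
print(pix2w(i,[[308,262],[393,300],[380,243],[300,85]],0.01))
w=vision.camera_info("wrist");s=ctrl.read_state()
R=s["ee_rot"];print(w["intrinsics"],R.T@(w["position"]-s["eef_pos"]),R.T@w["attitude"])
# target: viewpoint
t=np.array([0.30,-0.1,0.36]);print("off mid",R.T@(t-s["eef_pos"]))
t=np.array([0.36,0.17,0.40]);print("off end",R.T@(t-s["eef_pos"]))
E
```

```text
dict_keys(['intrinsics', 'position', 'attitude'])
[[ 0.6    0.217  0.01 ]
 [ 0.434  0.371  0.01 ]
 [ 0.421  0.153  0.01 ]
 [ 0.546 -1.248  0.01 ]]
[[375.384   0.    323.875]
 [  0.    375.384 236.473]
 [  0.      0.      1.   ]] [ 0.074  0.    -0.143] [[-0.001  0.958  0.288]
 [ 1.     0.001 -0.001]
 [-0.001  0.288 -0.958]]
off mid [ 0.249 -0.355 -0.129]
off end [ 0.396 -0.589 -0.168]
```

```bash
python3 -m jog '{"jaw":[1,1,1,1,1,1,1,1,1,1,1,1],"offset":[[0.249,-0.355,-0.129],[0.249,-0.355,-0.129],[0.249,-0.355,-0.129],[0.249,-0.355,-0.129],[0.249,-0.355,-0.129],[0.249,-0.355,-0.129],[0.249,-0.355,-0.129],[0.249,-0.355,-0.129],[0.249,-0.355,-0.129],[0.249,-0.355,-0.129],[0.249,-0.355,-0.129],[0.249,-0.355,-0.129]],"delta_rot":[[0,0,0.344],[0,0,0.344],[0,0,0.344],[0,0,0.344],[0,0,0.344],[0,0,0.344],[0,0,0.344],[0,0,0.344],[0,0,0.344],[0,0,0.344],[0,0,0.344],[0,0,0.344]]}'
```

```text
time: 1.3
eef_pos: [0.3, -0.1003, 0.3598]
ee_rot: [[1.0, -0.001, -0.001], [-0.001, -1.0, 0.001], [-0.001, -0.001, -1.0]]
force: [-0.0, -0.0, -0.4]
gripper_width: 0.0853
grip_force: 0.0
```

```bash
python3 -m jog '{"jaw":[1,1,1,1,1,1,1,1,1,1,1,1],"offset":[[0,-0.22,0],[0,-0.22,0],[0,-0.22,0],[0,-0.22,0],[0,-0.22,0],[0.2,-0.32,0],[0.2,-0.32,0],[0.2,-0.32,0],[0.2,-0.32,0],[0.2,-0.32,0],[0.2,-0.32,0],[0.2,-0.32,0]],"delta_rot":[[0,0,0],[0,0,0],[0,0,0],[0,0,0],[0,0,0],[0,0,0],[0,0,0],[0,0,0],[0,0,0],[0,0,0],[0,0,0],[0,0,0]]}'
python3 - <<'E'
from h import *
import pickle
i=vision.camera_info("wrist"); im=vision.snapshot("wrist"); print(ctrl.read_state()["eef_pos"])
pickle.dump((i,im),open("w1.pkl","wb"))
cv2.imwrite("pics/w1.png",cv2.resize(im[:,:,::-1],(800,600),interpolation=cv2.INTER_CUBIC))
E
```

```text
time: 2.5
eef_pos: [0.5011, 0.2187, 0.3591]
ee_rot: [[1.0, -0.003, -0.002], [-0.003, -1.0, -0.001], [-0.002, 0.001, -1.0]]
force: [-0.9, -0.6, -0.1]
gripper_width: 0.0856
grip_force: 0.0
[0.50043179 0.21878955 0.35982115]
```

View pics/w1.png

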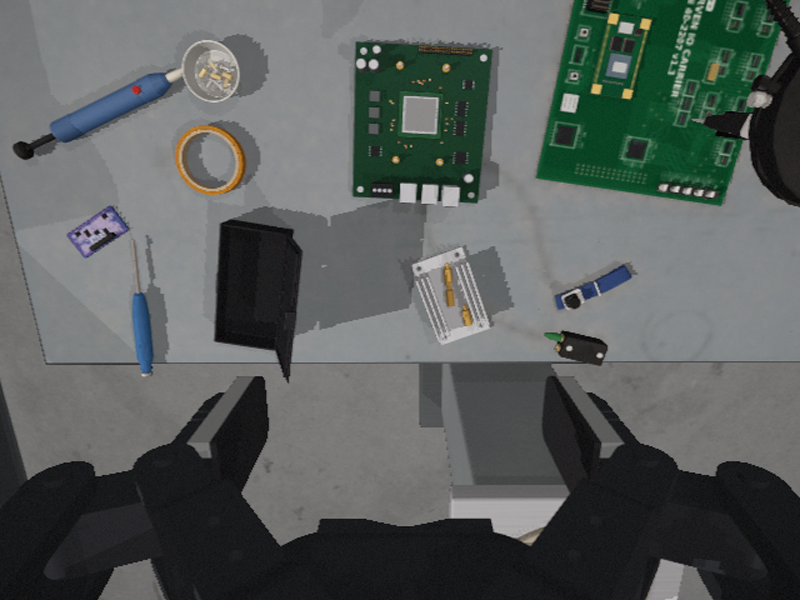

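The board's gold pins are at about (400,65), (446,68), (396,159) and (440,161) in this 800-px view. The heatsink is centred at (452,295) with the three stand-offs in it. The box rim is at (222,220)-(215,343) with its lid on the right. I'll compute rough poses, then take a closer look at each.

Run:
```python
from h import *
import pickle
np.set_printoptions(precision=4,suppress=True)
i,im=pickle.load(open("w1.pkl","rb"))
f=lambda L,z: pix2w(i,np.array(L)/1.25,z)
P=f([[400,65],[446,68],[396,159],[440,161]],.0185);print("pins",P,P.mean(0))
H=f([[413,262],[462,248],[444,343],[492,326]],.004);print("hs corners",H,H.mean(0))
d=(H[2]+H[3]-H[0]-H[1]);print(np.degrees(np.arctan2(d[1],d[0])))
B=f([[222,220],[215,343]],.030);print("box left rim",B)
img=im[:,:,::-1]
a=cv2.resize(img[30:150,270:400],None,fx=3,fy=3,interpolation=cv2.INTER_CUBIC)  #390x360
b=cv2.resize(img[190:285,320:410],None,fx=4,fy=4,interpolation=cv2.INTER_CUBIC) #360x380
c=cv2.resize(img[165:310,160:250],None,fx=4,fy=4,interpolation=cv2.INTER_CUBIC)
c=cv2.convertScaleAbs(c,alpha=2.0,beta=20)
can=np.zeros((600,800,3),np.uint8);can[:380,:360]=b;can[:580,400:760]=c
cv2.imwrite("pics/c1.png",can)
```

```text
pins [[0.6546 0.2218 0.0185]
 [0.6519 0.1786 0.0185]
 [0.57   0.2263 0.0185]
 [0.568  0.1827 0.0185]] [0.6111 0.2024 0.0185]
hs corners [[0.4625 0.2091 0.004 ]
 [0.4776 0.1564 0.004 ]
 [0.3675 0.1735 0.004 ]
 [0.388  0.1196 0.004 ]] [0.4239 0.1646 0.004 ]
-158.58284807421165
box left rim [[0.5121 0.4009 0.03  ]
 [0.3795 0.424  0.03  ]]
```

View pics/c1.png

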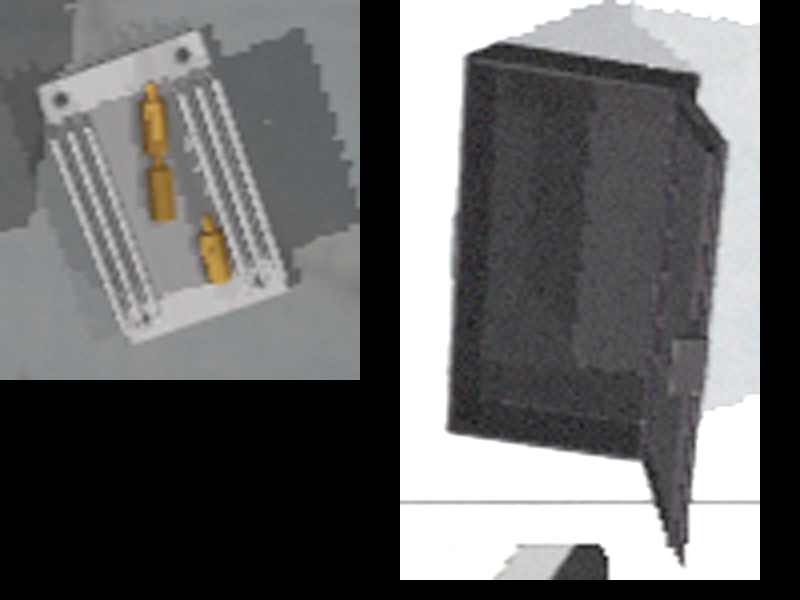

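The crop shows the heatsink's holes at (61,99), (183,55), (145,318) and (262,280). The box rim corners are far-left (468,58), near-left (447,432), near-right (643,460) and far-right (~688,90).

Run:
```python
from h import *
import pickle
np.set_printoptions(precision=4,suppress=True)
i,im=pickle.load(open("w1.pkl","rb"))
H=pix2w(i,np.array([320,190])+np.array([[61,99],[183,55],[145,318],[262,280]])/4,.004)
print("holes",H,H.mean(0)); 
for a,b in((0,1),(2,3),(0,2),(1,3)):
    d=H[a]-H[b];print(np.linalg.norm(d),np.degrees(np.arctan2(d[1],d[0])))
B=pix2w(i,np.array([160,165])+np.array([[468-400,58],[447-400,432],[643-400,460],[688-400,90]])/4,.030)
print("box",B,B.mean(0))
for a,b in((0,1),(3,2),(0,3),(1,2)):
    d=B[a]-B[b];print(np.linalg.norm(d),np.degrees(np.arctan2(d[1],d[0])))
```

```text
holes [[0.4552 0.2025 0.004 ]
 [0.4703 0.1613 0.004 ]
 [0.375  0.1721 0.004 ]
 [0.3893 0.1311 0.004 ]] [0.4225 0.1667 0.004 ]
0.04381368681605063 110.14966899806367
0.04345055586527074 109.12715167303945
0.08576605149967284 20.710288290052198
0.08653860775364831 20.460272112807793
box [[0.5078 0.4022 0.03  ]
 [0.3815 0.4241 0.03  ]
 [0.3709 0.3587 0.03  ]
 [0.4974 0.3339 0.03  ]] [0.4394 0.3797 0.03  ]
0.12816373864748676 -9.832126816707493
0.12886163109390747 -11.071961974032547
0.06904641190201707 81.36528261336467
0.0662476236071293 80.8382984137423
```

```bash
python3 -m jog '{"jaw":[1,1,1,1,1,1,1,1],"offset":[[0.11,0.017,0.2],[0.11,0.017,0.2],[0.11,0.017,0.2],[0.11,0.017,0.2],[0.11,0.017,0.2],[0.11,0.017,0.2],[0.11,0.017,0.2],[0.11,0.017,0.2]],"delta_rot":[[0,0,0.05],[0,0,0.05],[0,0,0.05],[0,0,0.05],[0,0,0.05],[0,0,0.05],[0,0,0.05],[0,0,0.05]]}'
python3 - <<'E'
from h import *
import pickle
np.set_printoptions(precision=4,suppress=True)
i=vision.camera_info("wrist");s=ctrl.read_state(); im=vision.snapshot("wrist")
pickle.dump((i,im,s),open("w2.pkl","wb")); print(s["eef_pos"],s["ee_rot"])
p=w2pix(i,[[.6546,.2218,.0185],[.6519,.1786,.0185],[.57,.2263,.0185],[.568,.1827,.0185]]);print(p)
u0,v0=(p.min(0)-25).astype(int);u1,v1=(p.max(0)+25).astype(int);u0=max(u0,0);v0=max(v0,0)
k=min(800/(u1-u0),600/(v1-v0));k=int(k*2)/2;print(u0,v0,k)
cv2.imwrite("pics/c2.png",cv2.resize(im[v0:v1,u0:u1,::-1],None,fx=k,fy=k,interpolation=cv2.INTER_CUBIC))
E
```

```text
time: 3.35
eef_pos: [0.6102, 0.2033, 0.1631]
ee_rot: [[0.999, -0.05, 0.004], [-0.05, -0.999, 0.001], [0.004, -0.001, -1.0]]
force: [0.5, 0.4, 0.9]
gripper_width: 0.0852
grip_force: 0.0
[0.6102 0.2033 0.1631] [[ 0.9987 -0.0502  0.0038]
 [-0.0502 -0.9987  0.0006]
 [ 0.0038 -0.0008 -1.    ]]
[[296.1637 166.481 ]
 [353.1971 167.1301]
 [298.1139 270.6682]
 [351.1671 270.3981]]
271 141 3.5
```

View pics/c2.png

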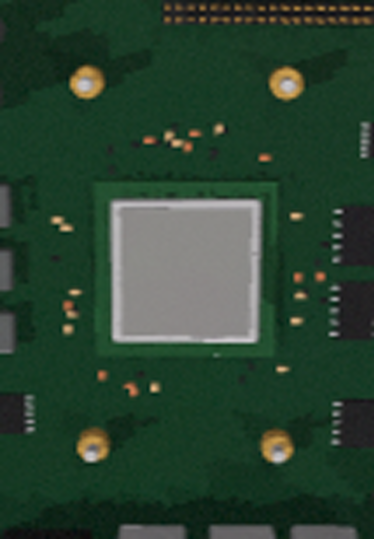

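The four light pin tips inside gold collars are at crop pixels (86,84), (287,85), (91,454) and (275,454). The view is clear and unobstructed.

Run:
```python
from h import *
import pickle
np.set_printoptions(precision=4,suppress=True)
i,im,s=pickle.load(open("w2.pkl","rb"))
uv=np.array([271,141])+np.array([[86,84],[287,85],[91,454],[275,454]])/3.5
for z in(.0185,):
    P=pix2w(i,uv,z);print(P,P.mean(0))
    for a,b in((0,1),(2,3),(0,2),(1,3)):
        d=P[a]-P[b];print(np.linalg.norm(d),np.degrees(np.arctan2(d[1],d[0])))
c=np.array([.4225,.1667,.12])
R=s["ee_rot"]
print("to above heatsink",R.T@(c-s["eef_pos"]), "turn z", -(np.radians(20.2)-np.arctan2(R[1,0],R[0,0])))
print("lift",R.T@(np.array([.5,.2,.2])-s["eef_pos"]))
```

```text
[[0.6557 0.2222 0.0185]
 [0.6533 0.1787 0.0185]
 [0.57   0.2272 0.0185]
 [0.5678 0.184  0.0185]] [0.6117 0.203  0.0185]
0.04352756071443509 86.78687849899319
0.043255200818927184 87.06093810623456
0.08587172519411812 -3.3712748247254174
0.08566601616891058 -3.5541491250171298
to above heatsink [-0.1858  0.046   0.0424] turn z -0.4028077376614788
lift [-0.1097  0.0088 -0.0373]
```

```bash
python3 -m jog '{"jaw":[1,1,1,1,1,1,1,1,1],"offset":[[-0.186,0.046,0],[-0.186,0.046,0],[-0.186,0.046,0],[-0.186,0.046,0],[-0.186,0.046,0.042],[-0.186,0.046,0.042],[-0.186,0.046,0.042],[-0.186,0.046,0.042],[-0.186,0.046,0.042]],"delta_rot":[[0,0,-0.4],[0,0,-0.4],[0,0,-0.4],[0,0,-0.4],[0,0,-0.4],[0,0,-0.4],[0,0,-0.4],[0,0,-0.4],[0,0,-0.4]]}'
python3 - <<'E'
from h import *
import pickle
np.set_printoptions(precision=4,suppress=True)
i=vision.camera_info("wrist");s=ctrl.read_state(); im=vision.snapshot("wrist")
pickle.dump((i,im,s),open("w3.pkl","wb")); print(s["eef_pos"])
H=np.array([[.4552,.2025,.004],[.4703,.1613,.004],[.375,.1721,.004],[.3893,.1311,.004]])
p=w2pix(i,H)
u0,v0=np.maximum((p.min(0)-35).astype(int),0);u1,v1=np.minimum((p.max(0)+50).astype(int),[640,480])
k=int(min(800/(u1-u0),600/(v1-v0))*2)/2;print(u0,v0,k,(p-[u0,v0])*k)
cv2.imwrite("pics/c3.png",cv2.resize(im[v0:v1,u0:u1,::-1],None,fx=k,fy=k,interpolation=cv2.INTER_CUBIC))
E
```

```text
time: 4.3
eef_pos: [0.4232, 0.1668, 0.1194]
ee_rot: [[0.939, 0.343, 0.002], [0.343, -0.939, 0.0], [0.002, 0.001, -1.0]]
force: [-0.1, 0.6, -1.6]
gripper_width: 0.0854
grip_force: 0.0
[0.4232 0.1668 0.1194]
254 136 2.5 [[ 89.9479  90.1235]
 [250.2671  89.721 ]
 [101.1504 378.2523]
 [245.9062 379.9492]]
```

View pics/c3.png

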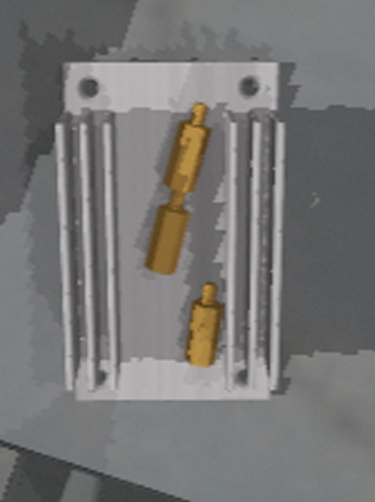

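The heatsink is square in the view, with holes at (89,87), (249,86), (100,377) and (243,377). The three stand-offs lie in the channel.

Run:
```python
from h import *
import pickle
np.set_printoptions(precision=4,suppress=True)
i,im,s=pickle.load(open("w3.pkl","rb"))
P=pix2w(i,np.array([254,136])+np.array([[89,87],[249,86],[100,377],[243,377]])/2.5,.004)
for a,b in((0,1),(2,3),(0,2),(1,3)):
    d=P[a]-P[b];print(np.linalg.norm(d),np.degrees(np.arctan2(d[1],d[0])))
R=s["ee_rot"];c=P.mean(0);print(c,R.T@(np.r_[c[:2],.004]-s["eef_pos"]))
```

```text
0.0437481540646229 110.34073301500598
0.04286175395746861 109.95860158381869
0.08620652988921199 20.690101018658144
0.08649154585790693 20.101125231741676
[0.4231 0.1675 0.004 ] [-0.0002 -0.0007  0.1154]
```

```bash
python3 -m jog '{"jaw":[1,1,1,1,1,1,0,0,0,0,0,0],"offset":[[0,-0.0005,0.05],[0,-0.0005,0.09],[0,-0.0005,0.105],[0,-0.0005,0.115],[0,-0.0005,0.115],[0,-0.0005,0.115],[0,-0.0005,0.115],[0,-0.0005,0.115],[0,-0.0005,0.115],[0,-0.0005,0.115],[0,-0.0005,0.115],[0,-0.0005,0.115]],"delta_rot":[[0,0,-0.004],[0,0,-0.004],[0,0,-0.004],[0,0,-0.004],[0,0,-0.004],[0,0,-0.004],[0,0,-0.004],[0,0,-0.004],[0,0,-0.004],[0,0,-0.004],[0,0,-0.004],[0,0,-0.004]]}' 60
python3 -m jog '{"jaw":[0,0,0,0],"offset":[[0,0,0],[0,0,0],[0,0,0],[0,0,0]],"delta_rot":[[0,0,0],[0,0,0],[0,0,0],[0,0,0]]}'
```

```text
time: 5.55
eef_pos: [0.4224, 0.1672, 0.0043]
ee_rot: [[0.938, 0.347, 0.002], [0.347, -0.938, 0.0], [0.002, 0.0, -1.0]]
force: [-1.1, -0.5, 7.4]
gripper_width: 0.0569
grip_force: 63.4
time: 5.95
eef_pos: [0.4225, 0.1672, 0.0043]
ee_rot: [[0.938, 0.347, 0.002], [0.347, -0.938, 0.0], [0.002, 0.001, -1.0]]
force: [-1.7, -0.8, 8.4]
gripper_width: 0.0567
grip_force: 63.4
```

The grip holds: 56.7 mm wide at 63 N. I'll lift gently so the stand-offs stay put.

```bash
python3 -m jog '{"jaw":[0,0,0,0,0,0,0,0,0,0,0,0],"offset":[[0,0,-0.004],[0,0,-0.012],[0,0,-0.025],[0,0,-0.04],[0,0,-0.06],[0,0,-0.08],[0,0,-0.1],[0,0,-0.12],[0,0,-0.135],[0,0,-0.146],[0,0,-0.153],[0,0,-0.155]],"delta_rot":[[0,0,0],[0,0,0],[0,0,0],[0,0,0],[0,0,0],[0,0,0],[0,0,0],[0,0,0],[0,0,0],[0,0,0],[0,0,0],[0,0,0]]}'
python3 -c "
from h import *
print(ctrl.read_state()['qpos'].round(3))"
```

```text
time: 7.15
eef_pos: [0.422, 0.1672, 0.1591]
ee_rot: [[0.938, 0.347, 0.001], [0.347, -0.938, 0.0], [0.001, 0.0, -1.0]]
force: [0.2, 0.6, -2.6]
gripper_width: 0.0569
grip_force: 64.2
[ 0.115  0.288  1.672 -0.     1.18   1.332]
```

Run:
```python
import numpy as np
from scipy.spatial.transform import Rotation as R
s=R.from_euler
def wr(yaw,tilt,j1,q23):
    T=s('z',yaw,degrees=True)*s('x',180,degrees=True)*s('y',tilt,degrees=True)
    W=(s('z',j1)*s('y',q23)).inv()*T*s('z',-90,degrees=True)
    z4,y5,z6=W.as_euler('ZYZ'); return [(round(a,2),round(b,2),round(c,2)) for a,b,c in((z4,y5,z6),)]
print(wr(20.3,0,.115,1.96),"check 0,1.18,1.332")
for t in(-50,-25,0,25,50):
    for q in(1.6,2.0): print(t,q,wr(-10.4,t,.4,q))
```

```text
[(np.float64(-0.0), np.float64(1.18), np.float64(1.33))] check 0,1.18,1.332
-50 1.6 [(np.float64(0.57), np.float64(2.24), np.float64(2.35))]
-50 2.0 [(np.float64(0.46), np.float64(1.89), np.float64(2.12))]
-25 1.6 [(np.float64(0.25), np.float64(1.9), np.float64(2.19))]
-25 2.0 [(np.float64(0.23), np.float64(1.51), np.float64(2.09))]
0 1.6 [(np.float64(0.0), np.float64(1.54), np.float64(2.15))]
0 2.0 [(np.float64(-0.0), np.float64(1.14), np.float64(2.15))]
25 1.6 [(np.float64(-0.25), np.float64(1.18), np.float64(2.21))]
25 2.0 [(np.float64(-0.33), np.float64(0.8), np.float64(2.34))]
50 1.6 [(np.float64(-0.59), np.float64(0.85), np.float64(2.39))]
50 2.0 [(np.float64(-0.92), np.float64(0.56), np.float64(2.81))]
```

```bash
python3 -m jog '{"jaw":[0,0,0,0,0,0,0,0,0,0,0,0],"offset":[[0.001,-0.005,0],[0.003,-0.016,0],[0.006,-0.035,0],[0.009,-0.058,0],[0.013,-0.084,0],[0.018,-0.111,0],[0.022,-0.139,0],[0.026,-0.165,0],[0.03,-0.188,0],[0.033,-0.206,0],[0.035,-0.22,0],[0.037,-0.232,0]],"delta_rot":[[0,0,0.011],[0,0,0.038],[0,0,0.08],[0,0,0.134],[0,0,0.193],[0,0,0.257],[0,0,0.322],[0,0,0.381],[0,0,0.434],[0,0,0.477],[0,0,0.509],[0,0,0.536]]}'
python3 -m jog '{"jaw":[0,0,0,0,0,0,0,0,0,0,0],"offset":[[0,0,0],[0,0,0.004],[0,0,0.014],[0,0,0.03],[0,0,0.046],[0,0,0.062],[0,0,0.078],[0,0,0.091],[0,0,0.099],[0,0,0.103],[0,0,0.103]],"delta_rot":[[0,0,0],[0,0,0],[0,0,0],[0,0,0],[0,0,0],[0,0,0],[0,0,0],[0,0,0],[0,0,0],[0,0,0],[0,0,0]]}'
python3 - <<'E'
from h import *
w=vision.snapshot("wrist");s=vision.snapshot("side")
can=np.hstack([cv2.resize(w,(400,300)),cv2.resize(s[190:370,300:540],(400,300))])
cv2.imwrite("pics/d1.png",can[:,:,::-1]);print(ctrl.read_state()['qpos'].round(3))
E
```

```text
time: 8.35
eef_pos: [0.3754, 0.3985, 0.1574]
ee_rot: [[0.983, -0.182, -0.002], [-0.182, -0.983, -0.001], [-0.001, 0.001, -1.0]]
force: [0.4, 0.3, -1.4]
gripper_width: 0.0568
grip_force: 64.3
time: 9.45
eef_pos: [0.3763, 0.3973, 0.055]
ee_rot: [[0.983, -0.181, -0.001], [-0.181, -0.983, -0.0], [-0.001, 0.001, -1.0]]
force: [0.3, -0.3, -1.1]
gripper_width: 0.0566
grip_force: 64.3
[0.596 0.566 1.55  0.    1.025 2.35 ]
```

View pics/d1.png

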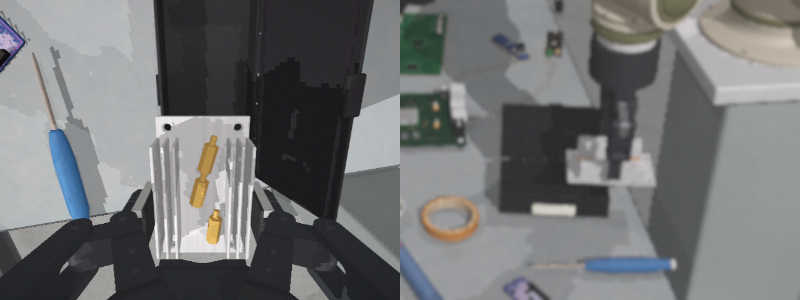

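The wrist view shows all three stand-offs still in the channel, at about (205,180) in the left tile. The far end of the heatsink is centred over the box mouth, clear of the lid. Next I tip the far end down about its exit edge.

```bash
python3 -m jog '{"jaw":[0,0,0,0,0,0,0,0,0,0,0,0],"offset":[[0,0,-0.002],[0.0005,0,-0.005],[0.001,0,-0.009],[0.002,0,-0.013],[0.0035,0,-0.017],[0.005,0,-0.0205],[0.007,0,-0.024],[0.0095,0,-0.0275],[0.012,0,-0.0305],[0.0145,0,-0.033],[0.016,0,-0.035],[0.017,0,-0.0355]],"delta_rot":[[0,-0.04,0],[0,-0.1,0],[0,-0.18,0],[0,-0.26,0],[0,-0.34,0],[0,-0.42,0],[0,-0.5,0],[0,-0.58,0],[0,-0.66,0],[0,-0.73,0],[0,-0.78,0],[0,-0.8,0]]}'
python3 -m jog '{"jaw":[0,0,0,0,0,0],"offset":[[0,0,0],[0,0,0],[0,0,0],[0,0,0],[0,0,0],[0,0,0]],"delta_rot":[[0,0,0],[0,0,0],[0,0,0],[0,0,0],[0,0,0],[0,0,0]]}'
python3 - <<'E'
from h import *
w=vision.snapshot("wrist");s=vision.snapshot("side")
can=np.hstack([cv2.resize(w,(400,300)),cv2.resize(s[190:370,300:540],(400,300))])
cv2.imwrite("pics/d2.png",can[:,:,::-1]);print(ctrl.read_state()['qpos'].round(3))
E
```

```text
time: 10.75
eef_pos: [0.3938, 0.3944, 0.0908]
ee_rot: [[0.685, -0.182, -0.705], [-0.126, -0.983, 0.131], [-0.717, -0.0, -0.697]]
force: [-0.2, -0.1, -1.6]
gripper_width: 0.0566
grip_force: 64.4
time: 11.35
eef_pos: [0.3929, 0.3946, 0.0909]
ee_rot: [[0.685, -0.181, -0.705], [-0.126, -0.983, 0.13], [-0.717, -0.0, -0.697]]
force: [0.1, -0.0, -1.3]
gripper_width: 0.0569
grip_force: 64.4
[0.387 0.803 1.172 0.415 1.856 2.113]
```

View pics/d2.png

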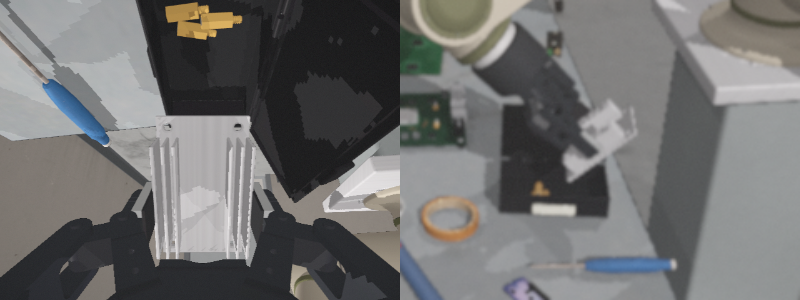

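All three stand-offs lie in the box, at about (200,20) in the left tile, and the channel is empty. I'll raise it and level it.

```bash
python3 -m jog '{"jaw":[0,0,0,0,0,0,0,0,0,0,0,0],"offset":[[-0.01,0,-0.01],[-0.029,0,-0.028],[-0.05,0,-0.049],[-0.065,0,-0.063],[-0.0715,0,-0.07],[-0.0715,0,-0.07],[-0.0715,0,-0.07],[-0.0715,0,-0.07],[-0.0715,0,-0.07],[-0.0715,0,-0.07],[-0.0715,0,-0.07],[-0.0715,0,-0.07]],"delta_rot":[[0,0,0],[0,0,0],[0,0.04,0],[0,0.13,0],[0,0.24,0],[0,0.36,0],[0,0.48,0],[0,0.6,0],[0,0.7,0],[0,0.77,0],[0,0.8,0],[0,0.8,0]]}'
python3 - <<'E'
from h import *
s=ctrl.read_state();R=s["ee_rot"];print(s['qpos'].round(3))
np.set_printoptions(precision=4,suppress=True)
t=np.array([.6117,.2030,.16])
print(R.T@(t-s["eef_pos"]), np.degrees(np.arctan2(R[1,0],R[0,0])),R[2])
E
```

```text
time: 12.65
eef_pos: [0.3927, 0.3946, 0.1917]
ee_rot: [[0.984, -0.181, -0.0], [-0.181, -0.984, 0.001], [-0.0, -0.001, -1.0]]
force: [0.0, -1.2, -0.1]
gripper_width: 0.0564
grip_force: 64.4
[5.750e-01 4.240e-01 1.347e+00 1.000e-03 1.371e+00 2.327e+00]
[0.25   0.1489 0.0315] -10.413522909632299 [-0.0002 -0.0005 -1.    ]
```

```bash
python3 -m jog '{"jaw":[0,0,0,0,0,0,0,0,0,0,0,0],"offset":[[0.005,0.003,0],[0.018,0.01,0],[0.038,0.022,0],[0.063,0.037,0],[0.09,0.054,0],[0.12,0.072,0],[0.15,0.089,0],[0.178,0.106,0],[0.203,0.121,0],[0.223,0.133,0],[0.238,0.142,0],[0.25,0.149,0]],"delta_rot":[[0,0,0],[0,0,-0.01],[0,0,-0.02],[0,0,-0.03],[0,0,-0.045],[0,0,-0.06],[0,0,-0.075],[0,0,-0.09],[0,0,-0.1],[0,0,-0.11],[0,0,-0.12],[0,0,-0.124]]}'
python3 - <<'E'
from h import *
import pickle
np.set_printoptions(precision=4,suppress=True)
print("bottle",pix2w(vision.camera_info("side"),[245,284],0.))
vision.snapshot("wrist")
i=vision.camera_info("wrist");s=ctrl.read_state(); im=vision.snapshot("wrist")
R=s["ee_rot"];print(s["eef_pos"],R)
pickle.dump((i,im,s),open("w4.pkl","wb"))
H=np.array([[.0437,-.022,.0003],[.0437,.022,.0003],[-.0423,-.022,.0003],[-.0423,.022,.0003]])@R.T+s["eef_pos"]
p=w2pix(i,H);u0,v0=np.maximum((p.min(0)-40).astype(int),0);u1,v1=np.minimum((p.max(0)+40).astype(int),[640,480])
k=int(min(800/(u1-u0),600/(v1-v0))*2)/2;print(u0,v0,k,(p-[u0,v0])*k)
cv2.imwrite("pics/c4.png",cv2.resize(im[v0:v1,u0:u1,::-1],None,fx=k,fy=k,interpolation=cv2.INTER_CUBIC))
E
```

```text
time: 13.85
eef_pos: [0.6136, 0.2007, 0.1903]
ee_rot: [[0.998, -0.06, -0.001], [-0.06, -0.998, 0.0], [-0.002, -0.0, -1.0]]
force: [0.2, 0.9, -1.1]
gripper_width: 0.0568
grip_force: 64.4
bottle [[0.7418 0.2734 0.    ]]
[0.6147 0.1996 0.1902] [[ 0.9981 -0.0609 -0.0006]
 [-0.0609 -0.9981 -0.0003]
 [-0.0006  0.0003 -1.    ]]
226 164 2.0 [[ 81.6409  81.4994]
 [307.6145  81.2588]
 [ 98.4621 452.5675]
 [291.7505 452.2749]]
```

View pics/c4.png

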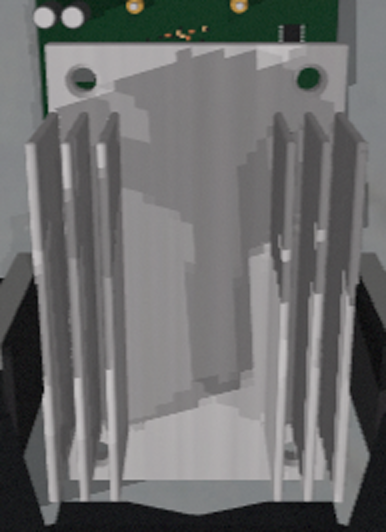

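Both far holes show at (81,79) and (309,77), close to the predicted level pose of (82,81) and (308,81). The near holes are partly hidden behind the fins at (98,453) and (291,455). I'll fit the in-hand pose with solvePnP.

Run:
```python
from h import *
import pickle
from scipy.optimize import least_squares
from scipy.spatial.transform import Rotation as Rn
np.set_printoptions(precision=4,suppress=True)
i,im,s=pickle.load(open("w4.pkl","rb"));R=s["ee_rot"];T=s["eef_pos"]
# model pts heatsink frame (x fwd, y left, z up), tool y = -y
M=np.array([[43,22,4],[43,-22,4],[-43,22,4],[-43,-22,4],[50,29,4],[50,-29,4],[37,29,26],[37,-29,26]])/1e3
uv=np.array([226,164])+np.array([[81,79],[309,77],[99,453],[291,454],[46,44],[347,44],[28,144],[366,144]])/2.
W=np.array([1,1,.5,.5,1,1,.7,.7])
D=np.diag([1,-1,-1.])
def place(p): return (M@Rn.from_rotvec(p[3:]).as_matrix().T)@D.T+p[:3]   # in tool frame
f=lambda p:((w2pix(i,place(p)@R.T+T)-uv)*W[:,None]).ravel()
p0=np.array([.0007,0,.0043,0,0,0])
print("res level",f(p0).reshape(-1,2))
r=least_squares(f,p0,loss='soft_l1');print("fit",r.x[:3],np.degrees(r.x[3:]));print(r.fun.reshape(-1,2))
g=lambda q:f(np.r_[q[0],q[1],.0043,0,0,q[2]])
r=least_squares(g,[0,0,0]);print("level fit",r.x[:2],np.degrees(r.x[2]))
```

```text
res level [[ 0.3204  1.2497]
 [-0.6927  2.1294]
 [-0.1345 -0.1081]
 [ 0.1876 -0.4313]
 [-1.223   0.8662]
 [-0.7072  0.712 ]
 [-1.7608 -0.2362]
 [ 0.0977 -0.373 ]]
fit [0.001  0.0001 0.0043] [ 0.4021 -0.0643 -0.1454]
[[ 0.8678  0.4916]
 [-0.0335  1.4907]
 [-0.1204 -0.333 ]
 [ 0.2169 -0.7832]
 [-0.6937  0.036 ]
 [-0.0184  0.0951]
 [-1.0985 -0.7557]
 [ 0.8833 -0.8394]]
level fit [0.001  0.0002] -0.04676926749391182
```

The fit says it is level, with its centre 1 mm along tool x and square in the grip. I'll work out the final approach.

Run:
```python
from h import *
s=ctrl.read_state();R=s["ee_rot"];T=s["eef_pos"]
print(T,np.degrees(np.arctan2(R[1,0],R[0,0])),R.T@(np.array([.6107,.2031,.0600])-T))
```

```text
[0.61357333 0.20086894 0.1902128 ] -3.4825790604319504 [-0.00288532 -0.00205691  0.13021541]
```

```bash
python3 -m jog '{"jaw":[0,0,0,0,0,0,0,0,0,0,0],"offset":[[-0.003,-0.002,0.005],[-0.003,-0.002,0.018],[-0.003,-0.002,0.035],[-0.003,-0.002,0.055],[-0.003,-0.002,0.075],[-0.003,-0.002,0.095],[-0.003,-0.002,0.112],[-0.003,-0.002,0.123],[-0.003,-0.002,0.13],[-0.003,-0.002,0.13],[-0.003,-0.002,0.13]],"delta_rot":[[0,0,-0.002],[0,0,-0.002],[0,0,-0.002],[0,0,-0.002],[0,0,-0.002],[0,0,-0.002],[0,0,-0.002],[0,0,-0.002],[0,0,-0.002],[0,0,-0.002],[0,0,-0.002]]}'
python3 - <<'E'
from h import *
L=[]
for k in range(8):
    vision.snapshot("side"); s=ctrl.read_state(); L.append(s["eef_pos"]); R=s["ee_rot"]
L=np.array(L);print(L.round(4));T=L.mean(0)
print(T,np.degrees(np.arctan2(R[1,0],R[0,0])),R[2],R.T@(np.array([.6107,.2031,.0328])-T))
E
```

```text
time: 15.05
eef_pos: [0.6096, 0.205, 0.0616]
ee_rot: [[0.998, -0.056, 0.001], [-0.056, -0.998, 0.0], [0.001, -0.0, -1.0]]
force: [-0.3, -0.3, -1.5]
gripper_width: 0.0567
grip_force: 64.4
[[0.6098 0.205  0.0618]
 [0.6098 0.2049 0.0618]
 [0.6097 0.2049 0.0617]
 [0.6097 0.2048 0.0616]
 [0.6096 0.2048 0.0614]
 [0.6095 0.2048 0.0613]
 [0.6095 0.2048 0.0612]
 [0.6094 0.2048 0.0611]]
[0.60962459 0.20484704 0.06147454] -3.221142913951605 [ 3.03521127e-04 -8.72832196e-05 -9.99999950e-01] [0.00116318 0.00168636 0.02867474]
```

Readings wander by 1–2 mm. I'll check whether that is real motion by comparing background image shifts with the readings, and measure the far pins in the earlier frame numerically.

Run:
```python
from h import *
import pickle
np.set_printoptions(precision=4,suppress=True)
F=[]
for k in range(14):
    i=vision.camera_info("wrist");s=ctrl.read_state();im=vision.snapshot("wrist");F.append((i,s,im))
pickle.dump(F,open("F.pkl","wb"))
g=lambda im:cv2.cvtColor(im,cv2.COLOR_RGB2GRAY)[0:150,150:480].astype(np.float32)
P=np.array([[.70,.205,.01]])
for k in (0,4,8,13):
    i,s,im=F[k];sh=cv2.phaseCorrelate(g(F[0][2]),g(im))
    print(s["time"],s["eef_pos"],s["qpos"],"img",np.array(sh[0]),"pred",w2pix(i,P)[0]-w2pix(F[0][0],P)[0], i["position"])
# gold/white pins in w2,w4
for n,C in(("w2",None),("w4",None)):
    i,im,s=pickle.load(open(n+".pkl","rb"));hsv=cv2.cvtColor(im,cv2.COLOR_RGB2HSV)
    pins=np.array([[.6557,.2222,.0185],[.6533,.1787,.0185],[.57,.2272,.0185],[.5678,.184,.0185]])
    for p in w2pix(i,pins)[:4 if n=="w2" else 2]:
        u,v=np.round(p).astype(int);w=im[v-10:v+11,u-10:u+11].astype(float)
        h=hsv[v-10:v+11,u-10:u+11]
        m=(w[...,0]>110)
        yy,xx=np.nonzero(m);print(n,"pred",p,"red-bright centroid",u-10+xx.mean(),v-10+yy.mean(),m.sum())
        mw=(w.min(2)>120);yy,xx=np.nonzero(mw);print("   white",u-10+xx.mean() if len(xx) else None,v-10+yy.mean() if len(xx) else None,mw.sum())
```

```text
15.45 [0.6094 0.2048 0.0611] [0.1404 0.6937 1.2525 0.     1.195  1.7674] img [0. 0.] pred [0. 0.] [0.6832 0.2005 0.2043]
15.65 [0.6094 0.2048 0.0609] [0.1403 0.694  1.2526 0.     1.195  1.7674] img [-0.0811 -0.2857] pred [-0.0157 -0.2138] [0.6832 0.2005 0.2041]
15.85 [0.6094 0.2048 0.0609] [0.1404 0.694  1.2526 0.     1.195  1.7674] img [-0.0843 -0.3239] pred [ 0.0031 -0.246 ] [0.6832 0.2005 0.2041]
16.1 [0.6094 0.2048 0.0609] [0.1404 0.694  1.2526 0.     1.195  1.7674] img [-0.0584 -0.3311] pred [ 0.0123 -0.2409] [0.6832 0.2005 0.2041]
w2 pred [295.5326 165.0417] red-bright centroid 295.27272727272725 164.12121212121212 66
   white 294.6666666666667 164.73333333333332 15
w2 pred [353.0117 165.2716] red-bright centroid 352.3636363636364 164.34848484848484 66
   white 352.7142857142857 165.14285714285714 14
w2 pred [297.0225 270.7206] red-bright centroid 297.0357142857143 268.4107142857143 56
   white 296.5 270.8 10
w2 pred [349.595  270.7002] red-bright centroid 349.6 268.56363636363636 55
   white 350.2 271.0 10
w4 pred [293.1476 166.8952] red-bright centroid 292.92727272727274 166.34545454545454 55
   white 292.3636363636364 166.9090909090909 11
w4 pred [345.6633 166.534 ] red-bright centroid 345.0566037735849 165.67924528301887 53
   white 345.5 166.5 12
```

The image shift matches the readings, so the readings are true and the arm had only been settling. The pin positions also agree to within 0.3 px. Now the final descent.

```bash
python3 -m jog '{"jaw":[0,0,0,0,0,0,0,0,0,0,0,0],"offset":[[0.0014,0.0016,0.004],[0.0014,0.0016,0.01],[0.0014,0.0016,0.016],[0.0014,0.0016,0.021],[0.0014,0.0016,0.025],[0.0014,0.0016,0.027],[0.0014,0.0016,0.028],[0.0014,0.0016,0.028],[0.0014,0.0016,0.028],[0.0014,0.0016,0.028],[0.0014,0.0016,0.028],[0.0014,0.0016,0.028]],"delta_rot":[[0,0,0.002],[0,0,0.002],[0,0,0.002],[0,0,0.002],[0,0,0.002],[0,0,0.002],[0,0,0.002],[0,0,0.002],[0,0,0.002],[0,0,0.002],[0,0,0.002],[0,0,0.002]]}'
python3 -m jog '{"jaw":[0,0,0,0,0,0,0,0,0,0],"offset":[[0,0,0],[0,0,0],[0,0,0],[0,0,0],[0,0,0],[0,0,0],[0,0,0],[0,0,0],[0,0,0],[0,0,0]],"delta_rot":[[0,0,0],[0,0,0],[0,0,0],[0,0,0],[0,0,0],[0,0,0],[0,0,0],[0,0,0],[0,0,0],[0,0,0]]}'
python3 - <<'E'
from h import *
s=ctrl.read_state();R=s["ee_rot"];T=s["eef_pos"]
print(T,np.degrees(np.arctan2(R[1,0],R[0,0])),R[2],R.T@(np.array([.6107,.2031,.0328])-T))
E
```

```text
time: 17.35
eef_pos: [0.6107, 0.2031, 0.033]
ee_rot: [[0.998, -0.058, 0.0], [-0.058, -0.998, 0.0], [0.0, -0.0, -1.0]]
force: [0.7, 0.7, -1.5]
gripper_width: 0.0568
grip_force: 64.4
time: 18.35
eef_pos: [0.6107, 0.2031, 0.0329]
ee_rot: [[0.998, -0.058, 0.0], [-0.058, -0.998, 0.0], [0.0, -0.0, -1.0]]
force: [-0.0, 0.6, -1.2]
gripper_width: 0.057
grip_force: 64.4
[0.61070942 0.20310205 0.0328855 ] -3.336656518590135 [ 2.03554762e-05 -1.15178957e-05 -1.00000000e+00] [-9.28306374e-06  2.60025518e-06  8.54980059e-05]
```

One last check picture: wrist close-up of the holes, and the side view.

Run:
```python
from h import *
w=vision.snapshot("wrist");s=vision.snapshot("side");si=vision.camera_info("side");wi=vision.camera_info("wrist")
c,sn=np.cos(np.radians(-3.35)),np.sin(np.radians(-3.35));R=np.array([[c,-sn],[sn,c]])
f=lambda L,z:np.c_[np.array(L)@R.T+[.6117,.203],np.full(len(L),z)]
pins=[[.043,.022],[.043,-.022],[-.043,.022],[-.043,-.022]]
p=w2pix(wi,f(pins,.0325));q=w2pix(si,f(pins,.0185));print(p,q)
a=cv2.resize(w[140:400,200:450],None,fx=1.6,fy=1.6,interpolation=cv2.INTER_CUBIC)[:,:400]
u,v=q.mean(0).astype(int)
b=cv2.resize(s[v-40:v+40,u-45:u+45],(400,356),interpolation=cv2.INTER_CUBIC);print(u-45,v-40,400/90)
can=np.zeros((600,800,3),np.uint8);can[:a.shape[0],:400]=a;can[:356,400:]=b
d=s[270:330,340:440];can[360:600,400:]=cv2.resize(d,(400,240),interpolation=cv2.INTER_CUBIC)
cv2.imwrite("pics/fin.png",can[:,:,::-1])
```

```text
[[266.90848824 203.94595957]
 [379.92647477 203.8489412 ]
 [275.27064948 389.62964597]
 [371.93317451 389.49940925]] [[283.40967743 261.71539128]
 [284.09306292 251.03333884]
 [321.36628797 260.89289723]
 [320.87595087 250.25269497]]
257 215 4.444444444444445
```

View pics/fin.png

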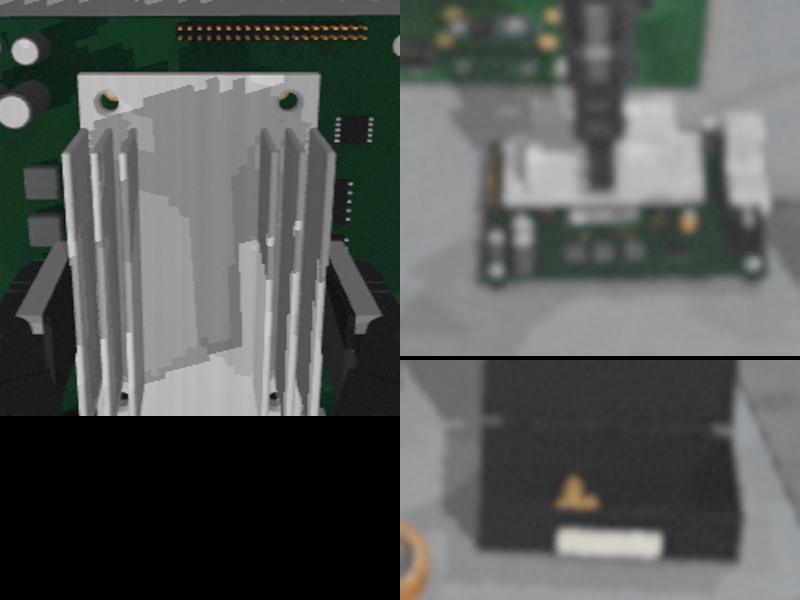

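The final picture shows the gold pin collars through both far holes, at (110,96) and (287,95), shifted as the viewing angle predicts and symmetric. There is a gap to the board, and the stand-offs are in the box.

```bash
python3 -c "
from plant import job
print(job.sign_off())"
```

```text
the job is handed in; nothing more can be done
None
```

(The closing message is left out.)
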